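# Roll a tin into the can rack

## Robot

A 6-joint arm with a two-finger parallel gripper is mounted at the origin on a cart in front of the work surface, level with it; the furniture and walls round the work are solid. World frame = base frame: x ahead of the robot, y to its left, z up, the work surface at z = 0. Lengths are in m, angles in rad, forces in N, time in s.
With the tool pointing down it reaches from about 0.375 to 0.925 m from the base axis. Payload 5.7 kg.
Tool frame: the origin (TCP) lies between the finger pads; the fingertips stand 8 mm ahead of it and the grasp point (between the pads) lies 11 mm behind it; z points along the fingers, y is the direction in which the jaws open and shut (so a half turn about z gives the same grasp; the last joint's range is limited). The gripper opens to 88 mm and grips with 3 to 60 N. Pads are 20 mm wide; open, the fingers measure 115 mm over their backs; the gripper's body (75 mm by 178 mm) begins 61 mm behind the grasp point.
Start: joints at [1.201, 0.359, 1.51, -0, 1.272, -0.115], TCP at [0.151, 0.581, 0.231] pointing down, gripper open.
Joint ranges: [-2.97, 2.97], [-1.01, 2.36], [0.21, 2.38], [-0.96, 4.11], [0.2, 2.71], [-2.98, 2.98]. Speed limits (rad/s): [2.39, 2.39, 3.14, 3.14, 3.14, 3.14].

## Interface

Orientations are given as a unit quaternion [w, x, y, z].
In Python, from cell import robot gives the robot as it stands.
- The arm moves only by the tool send_rows, never from a script. Its argument "series" is a list of rows, each a list of 3 entries, a list of its own where there are three numbers: the shift along the world's x, y, z in m, then the turn, a rotation vector about the world's x, y, z in rad, then the closure in counts, from 0 (fully open) to 255 (shut). In form: [[[dx, dy, dz], [wx, wy, wz], hand], ...]. A call has 1 to 20 rows; each row shifts and turns the commanded pose from where the row before left it; what a row does not reach is not made up. A row lasts 1/10 s, in which the tool goes at most 50 mm and 8.59 degrees, less where a joint would pass 70% of its speed; a pose out of reach is approached as far as the arm can. A call with a gripper value outside its range is refused whole. The fingers move at their own pace and stop on an object; "force" is the grip in N (left out, the last holds). Time passes only in rows, so rows that do not move let the fingers close. It gives the time, the measured TCP pose, the force and the opening at its end, in the units of the state.
- robot.get_obs(): the state, without advancing time (a new reading comes with each control period).
- robot.get_image(name): name is "scene" or "top" or "wrist"; returns the picture (480x640x3 uint8, red, green, blue); there is no depth.
- robot.get_calibration(name): a dict with "camera_matrix" (3x3 intrinsics, pixels), "D" ([k1, k2, p1, p2, k3] as OpenCV has them; the pictures are not rectified), "R" (3x3) and "t" (3): a world point X has camera coordinates R X + t. Camera axes: x right, y down, z forward; pixel columns grow to the right and rows downward; lengths in m; the calibration is good to about 2 mm. A picture is of the moment at which its call begins: read the wrist's pose just before it. get_calibration takes no time and is no camera call; for the wrist camera it gives the pose at the moment of the call.
- robot.job_done(): hands the job in, once; it reports no verdict.
The state is a dict: "time": time; "joints": joint angles; "qvel": joint speeds; "joint_torque": joint torques, N m; "eef_pos": TCP position; "tool_rot": TCP orientation; "wrist_force": force on the tool from outside, world axes, zero at the start; "wrist_torque": the same for the moment, N m; "grip_width": finger opening in m.
Only numpy, scipy, OpenCV 4.12 (cv2) and the standard library are available. Lean on these libraries where they do the work, as an engineer would, in place of code of your own. Each camera call takes 0.05 s, during which the arm holds its last target. There are 200 camera calls.

## Task

Load the loose tin lying on the can rack's apron: square it up against the long back wall and roll it along that wall, over the sprung tongue, so that it joins the tin already stored behind it. Do not pick the tin up; both tins must end up lying in the lane with the tongue sprung up again in front of them so they cannot roll back out, and the jars and the shaker standing nearby are to be left where they are.

Things in the scene. Friction and masses are not known exactly. Their poses are not given: they have to be found in the camera images.
- rack: One-lane can rack of light wood, 370 mm long, fixed to the worktop. Origin on the worktop under its middle; +y runs along the lane in the loading direction, +x across it to the long back wall, z up (all positions below are in this frame, mm). Back wall: inner face at x = 35, 9 thick, from y = -193 to 176, top at z = 74.
- apron (a point): Point (0, -120, 14) on the rack's level loading apron, which spans y = -191 to -45 and x = -60 to 35, top at z = 14; open on its near (-x) side; a bead 3 mm high runs across its loading edge at y = -188.
- lane_end (a point): Point (2, 160, 50) on the end stop. From y = -45 the lane floor climbs at 4 degrees to this stop (top at about z = 75). A low lip (21 mm above the floor) bounds this part on the near side, inner face at x = -31, so that the lane is 66 mm wide, open above. The lip's mouth is flared: from y = -45 out to x = -57 at y = -77.
- tin: Loose tin to load: steel food tin with a fruit label, cylinder of diameter 75 and length 58 mm, 0.19 to 0.35 kg, smooth (friction about 0.3 on the rack), lying on its side on the apron, at first 3 to 27 mm off the back wall and up to 0.2 rad askew. Origin: centre of its near end face; its z axis is the cylinder's axis, pointing from there to the back wall.
- tin_mid (a point): Centre of the loose tin (on its axis, halfway along it); 52 mm above the worktop while it lies on the apron.
- stored_tin_mid (a point): Centre of the like tin (75 x 58 mm, loose) already lying in the lane, leaning on the tongue at y = 27. The new tin pushes it up the slope. When both rest behind the tongue, the new tin's centre is near y = 27 and this one's near y = 102. The new tin can go as far as about y = 46 before both are hard against the end stop.
- stored_tin: The stored tin itself. Origin: centre of its near end face; z axis along its own axis, towards the back wall.
- tongue_tip (a point): Where the free tip of the sprung steel tongue is when it is up: x = 5, y = 1, z = 28, i.e. 11 mm above the lane's floor.
- tongue (a joint): Tilt (rad) of the sprung steel tongue, 28 wide, 40 long, in mid floor, hinged at its loading end (y = -37): 0 = up, about 0.26 = pressed flush. A tin rolling in presses it down by its weight; it springs up behind the tin when the tin's centre is about 27 mm past the tip, and then stops it from rolling back. Before that point a tin let go rolls back out.
- spice_jar: Spice jar with a yellow cap, 42 mm wide, 96 mm tall, loose, standing behind the rack. Origin at the centre of its underside.
- honey_jar: Glass jar with a red lid, 65 mm in diameter, 100 mm tall, loose, standing behind the rack. Origin at the centre of its underside.
- salt_shaker: Glass shaker with a grey top, 44 mm in diameter, 90 mm tall, loose, standing behind the rack. Origin at the centre of its underside.
Things that resemble listed ones, but are neither listed nor needed, are in the scene too. What is shaped like the tin but turquoise is not meant.

How it is judged:
By the outcome, as a careful person would: the job done as asked, in the order asked, and still so for the second after the job is handed in, with the robot touching nothing.
It also fails if it takes over 46 s, if anything falls off the work surface, if the arm or the gripper's body presses on something with over 40 N, if the wrist force passes 120 N, or if a joint passes its speed limit or range.

## Working session

There is one attempt and no reset: what is moved stays moved. The work goes in short steps, Python scripts to look and compute and a tool call to move; the robot and the scene stay as the last step left them, time stands still between calls to the robot, and variables do not carry over. Pictures are saved under pics/ and viewed, about 8 in all and at most 12, crops included, and the job is handed in when it is done.

Besides the shell and the picture viewer there is one more tool, called after "Request:" in YAML: its name, and indented under it one key for each argument. send_rows: Moves the arm, as the interface text tells. Its arguments: {"type":"object","properties":{"series":{"type":"array","items":{"type":"array"}},"force":{"type":"number"}},"required":["series"]}

```bash
mkdir -p pics; ls; python3 - <<'E'
from cell import robot
import cv2,numpy as np
o=robot.get_obs();print({k:np.round(v,3).tolist() for k,v in o.items()})
for n in ["scene","top"]:
    im=robot.get_image(n);cv2.imwrite(f"pics/{n}0.png",im[:,:,::-1])
    c=robot.get_calibration(n);print(n,{k:np.round(v,4).tolist() for k,v in c.items()})
E
```

```text
pics
{'time': 0.0, 'joints': [1.201, 0.359, 1.511, -0.0, 1.272, -0.115], 'qvel': [-0.0, 0.0, -0.0, 0.0, -0.001, -0.001], 'joint_torque': [0.001, -51.537, -27.073, 0.067, 0.035, -0.0], 'eef_pos': [0.151, 0.58, 0.23], 'tool_rot': [-0.0, 0.127, 0.992, -0.001], 'wrist_force': [-0.761, -0.389, -0.293], 'wrist_torque': [0.015, -0.036, 0.053], 'grip_width': 0.088}
scene {'camera_matrix': [[590.7263, 0.0, 314.0202], [0.0, 590.7263, 231.7802], [0.0, 0.0, 1.0]], 'D': [-0.0231, 0.0, 0.0, 0.0, 0.0], 'R': [[0.8433, -0.5374, -0.0039], [-0.2133, -0.328, -0.9203], [0.4932, 0.7769, -0.3913]], 't': [-0.4739, 0.1845, 0.994]}
top {'camera_matrix': [[491.6982, 0.0, 320.9844], [0.0, 491.6982, 234.3243], [0.0, 0.0, 1.0]], 'D': [-0.0918, 0.0, 0.0, 0.0, 0.0], 'R': [[-0.0059, -0.9998, 0.0192], [-0.9965, 0.0042, -0.0838], [0.0837, -0.0197, -0.9963]], 't': [-0.0183, 0.5448, 0.941]}
```

View pics/scene0.png

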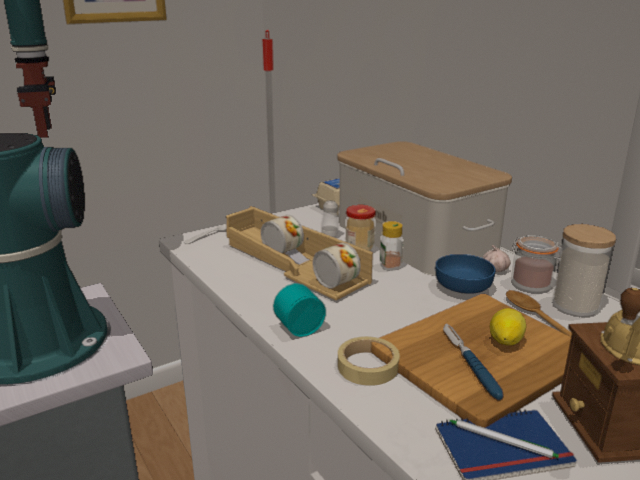

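View pics/top0.png

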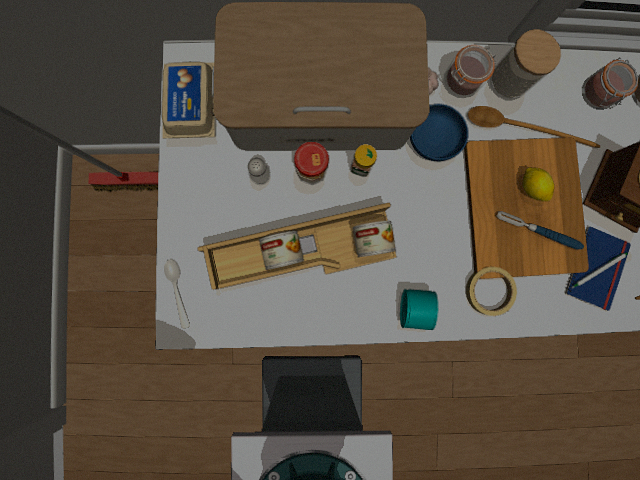

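The loose tin is at about (375,238) in the top view, on the apron (the wide, right-hand end of the rack). The stored tin is at (281,249). The turquoise one at (419,309) is the decoy. Next is an enlarged crop to get the rack corners.

```bash
python3 - <<'E'
import cv2
im=cv2.imread("pics/top0.png")[190:300,195:405]
cv2.imwrite("pics/crop.png",cv2.resize(im,None,fx=3.8,fy=3.8,interpolation=cv2.INTER_CUBIC))
E
```

```text
(no output)
```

View pics/crop.png

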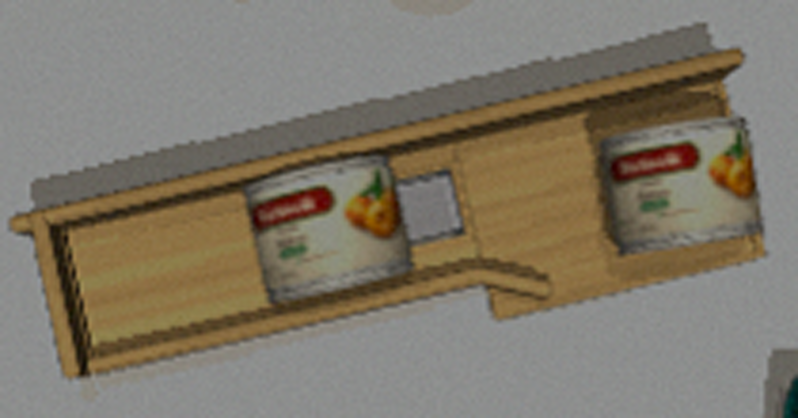

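Crop: the back wall's top corners are at the left (10,220)/(17,235) and right (738,50)/(743,63). The loose tin's corners are at (600,140), (745,118), (762,232) and (620,253). It sits at the apron's far right end and the tongue is visible at (430,205). Labels match the description, so this is the right tin.

```bash
cat > h.py <<'E'
import cv2,numpy as np
from cell import robot
def ray(cal,uv):
    p=cv2.undistortPoints(np.array(uv,float).reshape(-1,1,2),np.array(cal["camera_matrix"]),np.array(cal["D"])).reshape(-1,2)
    R=np.array(cal["R"]);return -R.T@np.array(cal["t"]),np.c_[p,np.ones(len(p))]@R
def onz(cal,uv,z):
    c,d=ray(cal,uv);return c+d*((z-c[2])/d[:,2])[:,None]
def proj(cal,X):
    R=np.array(cal["R"]);return cv2.projectPoints(np.array(X,float).reshape(-1,1,3),cv2.Rodrigues(R)[0],np.array(cal["t"]),np.array(cal["camera_matrix"]),np.array(cal["D"]))[0].reshape(-1,2)
E
python3 - <<'E'
from h import *
cal=robot.get_calibration("top")
f=lambda a:(np.array(a)+.5)/3.8-.5+[195,190]
W=onz(cal,f([(10,220),(738,50),(17,235),(743,63)]),.074)[:,:2]
print(W.round(4),np.linalg.norm(W[0]-W[1]),np.linalg.norm(W[2]-W[3]))
d=W[0]-W[1]+W[2]-W[3];th=np.arctan2(-d[0],d[1])
ex=np.array([np.cos(th),np.sin(th)]);ey=np.array([-ex[1],ex[0]])
m=W.mean(0); o=m-ex*.0395-ey*(-.0085)
print("yaw",th,"origin",o)
for n,q in (("tin",[(600,140),(745,118),(762,232),(620,253)]),("stored",[(247,183),(388,155),(410,272),(272,303)])):
    for z in (.065,):
        P=onz(cal,f(q),z)[:,:2]-o
        print(n,(np.c_[P@ex,P@ey]*1000).round(1).tolist(),(np.array([P@ex,P@ey]).mean(1)*1000).round(1))
import json;json.dump([th,*o],open("rack.json","w"))
# check end stop / apron corners
for uv,z in (((498,318),.014),((765,255),.014),((75,375),.075)):
    P=onz(cal,f([uv]),z)[0,:2]-o;print(uv,P@ex*1000,P@ey*1000)
tip=o+ex*.005+ey*.001;print(proj(cal,[*tip,.028]),f((400,195)),f((412,243)))
E
```

```text
[[ 0.5169  0.2096]
 [ 0.5993 -0.1477]
 [ 0.5095  0.206 ]
 [ 0.5928 -0.1501]] 0.366666029395382 0.3657113718128778
yaw 0.22821220175306486 origin [0.51421254 0.02880006]
tin [[15.9, -115.0], [10.0, -188.0], [-46.9, -182.4], [-40.7, -111.4]] [ -15.4 -149.2]
stored [[35.3, 59.4], [32.8, -11.3], [-25.8, -8.7], [-25.0, 60.6]] [ 4.3 25. ]
(498, 318) -57.86769095366637 -46.95966296440911
(765, 255) -58.44541654469195 -190.08495221227383
(75, 375) -37.345785377335424 160.57334365240294
[[294.3978613  247.48330163]] [299.89473684 240.94736842] [303.05263158 253.57894737]
```

```bash
cat >> h.py <<'E'
import json
th,ox,oy=json.load(open("rack.json"));o=np.array([ox,oy])
ex=np.array([np.cos(th),np.sin(th)]);ey=np.array([-ex[1],ex[0]])
def w(x,y): return o+ex*x/1000+ey*y/1000
def r(p): return np.array([(np.array(p)[:2]-o)@ex,(np.array(p)[:2]-o)@ey])*1000
E
python3 - <<'E'
from h import *
cal=robot.get_calibration("top")
P=onz(cal,[(401,290),(437,290),(437,329),(401,329)],.045)
print("decoy",[r(p).round() for p in P])
for n,(uv,z) in {"honey":((311,162),.1),"spice":((363,158),.096),"salt":((258,168),.09)}.items(): print(n,r(onz(cal,[uv],z)[0]).round())
e=robot.get_obs()["eef_pos"];print(e)
for q in [(-80,-147),(-30,-147),(6,-205),(6,0)]: print(q,w(*q).round(4),(w(*q)-e[:2]).round(4))
E
```

```text
decoy [array([-122., -179.]), array([-139., -246.]), array([-211., -228.]), array([-194., -161.])]
honey [146. -66.]
spice [ 132. -161.]
salt [160.  32.]
[0.15101879 0.58003719 0.22988487]
(-80, -147) [ 0.4695 -0.1325] [ 0.3185 -0.7125]
(-30, -147) [ 0.5182 -0.1212] [ 0.3672 -0.7012]
(6, -205) [ 0.5664 -0.1695] [ 0.4154 -0.7496]
(6, 0) [0.5201 0.0302] [ 0.369  -0.5499]
```

Request:
send_rows:
  series:
    - [[0.04,-0.02,0],[0,0,-0.136],255]
    - [[0.04,-0.02,0],[0,0,-0.136],255]
    - [[0.04,-0.02,0],[0,0,-0.136],255]
    - [[0.04,-0.02,0],[0,0,-0.136],255]
    - [[0.04,-0.03,0],[0,0,-0.136],255]
    - [[0.04,-0.03,0],[0,0,-0.136],255]
    - [[0.04,-0.03,0],[0,0,-0.136],255]
    - [[0.038,-0.03,0],[0,0,-0.136],255]
    - [[0,-0.045,0],[0,0,0],255]
    - [[0,-0.045,0],[0,0,0],255]
    - [[0,-0.045,0],[0,0,0],255]
    - [[0,-0.045,0],[0,0,0],255]
    - [[0,-0.045,0],[0,0,0],255]
    - [[0,-0.045,0],[0,0,0],255]
    - [[0,-0.045,0],[0,0,0],255]
    - [[0,-0.045,0],[0,0,0],255]
    - [[0,-0.045,0],[0,0,0],255]
    - [[0,-0.045,0],[0,0,0],255]
    - [[0,-0.045,0],[0,0,0],255]
    - [[0,-0.018,0],[0,0,0],255]
  force: 20

```text
time: 2.1
eef_pos: [0.4691, -0.136, 0.2305]
tool_rot: [0.0, 0.623, 0.782, -0.001]
wrist_force: [0.9, -0.4, 0.2]
grip_width: 0.0
```

```bash
python3 - <<'E'
from h import *
ob=robot.get_obs();print(ob["time"],ob["eef_pos"],ob["tool_rot"],ob["joints"].round(2) if hasattr(ob["joints"],"round") else ob["joints"],r(ob["eef_pos"]))
cal=robot.get_calibration("wrist");im=robot.get_image("wrist")[:,:,::-1].copy()
for q in [(35,-193,74),(35,-100,74),(35,-191,14),(-60,-191,14),(-60,-45,14),(35,-45,14),(-57,-77,35),(-31,-45,35)]:
    u=proj(cal,[*w(q[0],q[1]),q[2]/1000])[0];print(q,u.round())
    if abs(u).max()<2000: cv2.drawMarker(im,tuple(int(v) for v in u),(0,0,255),0,12)
cv2.imwrite("pics/w1.png",im)
E
```

```text
2.1 [ 0.46907756 -0.13598561  0.23051226] [ 3.91427273e-04  6.23103295e-01  7.82139298e-01 -5.00374878e-04] [-0.42  0.2   1.74 -0.    1.2  -0.65] [ -81.24526396 -150.30199912]
(35, -193, 74) [437. 271.]
(35, -100, 74) [447. 175.]
(35, -191, 14) [420. 250.]
(-60, -191, 14) [337. 251.]
(-60, -45, 14) [338. 115.]
(35, -45, 14) [431. 115.]
(-57, -77, 35) [342. 148.]
(-31, -45, 35) [370. 114.]
```

View pics/w1.png

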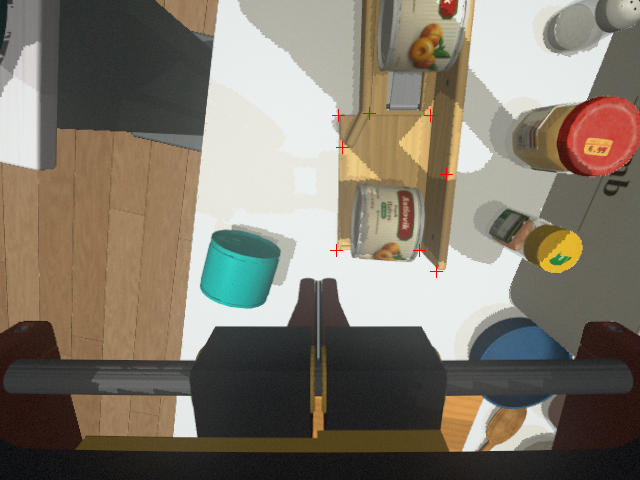

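The rack model's markers fall on the real corners, for example the apron corner at (337,251) and the wall end at (437,270). The tin spans about (352–425, 183–262). Next I lower the closed fingers on the near side and press the tin to the wall.

Request:
send_rows:
  series:
    - [[0,0.003,-0.04],[0,0,0],255]
    - [[0,0,-0.04],[0,0,0],255]
    - [[0,0,-0.04],[0,0,0],255]
    - [[0,0,-0.04],[0,0,0],255]
    - [[0,0,-0.027],[0,0,0],255]
    - [[0,0,0],[0,0,0],255]
    - [[0.005,0.00115,0],[0,0,0],255]
    - [[0.005,0.00115,0],[0,0,0],255]
    - [[0.005,0.00115,0],[0,0,0],255]
    - [[0.004,0.0009,0],[0,0,0],255]
    - [[0.004,0.0009,0],[0,0,0],255]
    - [[0.004,0.0009,0],[0,0,0],255]
    - [[0.004,0.0009,0],[0,0,0],255]
    - [[0.003,0.0007,0],[0,0,0],255]
    - [[0.003,0.0007,0],[0,0,0],255]
    - [[0.003,0.0007,0],[0,0,0],255]

```text
time: 3.75
eef_pos: [0.5093, -0.1202, 0.0435]
tool_rot: [-0.0, 0.622, 0.783, -0.0]
wrist_force: [-0.9, -0.4, -0.7]
grip_width: 0.0007
```

```bash
python3 - <<'E'
from h import *
ob=robot.get_obs();print(ob["time"],r(ob["eef_pos"]),ob["eef_pos"][2],ob["wrist_force"])
cv2.imwrite("pics/t2.png",cv2.resize(robot.get_image("top")[180:300,195:405,::-1],None,fx=3.8,fy=3.8,interpolation=cv2.INTER_CUBIC))
cv2.imwrite("pics/w2.png",robot.get_image("wrist")[:,:,::-1])
E
```

```text
3.75 [ -38.48215489 -144.00460003] 0.04354569145844949 [-0.94383189 -0.44428318 -0.73719516]
```

View pics/w2.png

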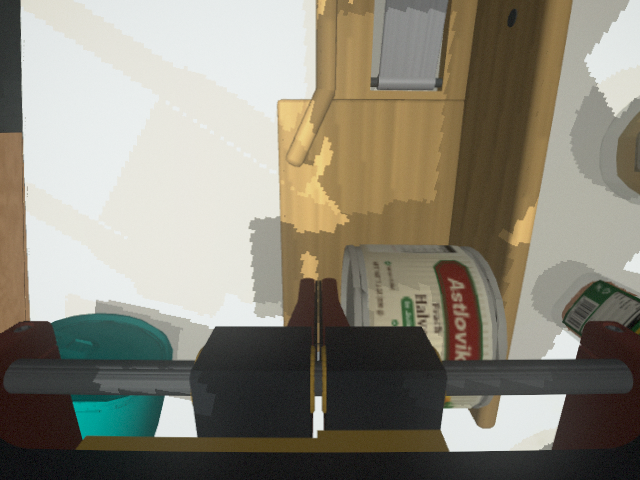

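The tin (345–500, 245–405) is nearly at the wall, and the force is still only sliding friction. I'll press on in small steps until contact.

Request:
send_rows:
  series:
    - [[0.002,0.0005,0],[0,0,0],255]
    - [[0.001,0.0002,0],[0,0,0],255]
    - [[0,0,0],[0,0,0],255]

```text
time: 4.15
eef_pos: [0.5123, -0.1195, 0.0436]
tool_rot: [-0.0, 0.622, 0.783, -0.0]
wrist_force: [-0.2, 0.2, -0.5]
grip_width: 0.0006
```

Request:
send_rows:
  series:
    - [[0.001,0.0002,0],[0,0,0],255]
    - [[0.001,0.0002,0],[0,0,0],255]
    - [[0,0,0],[0,0,0],255]

```text
time: 4.45
eef_pos: [0.5123, -0.1191, 0.0435]
tool_rot: [-0.001, 0.622, 0.783, -0.001]
wrist_force: [-4.9, -1.9, 3.4]
grip_width: 0.0001
```

The tin is firmly against the wall: about 5 N and the tool has stalled. I'll press slightly more, then back off, lift, and go round behind the tin with the fingers 20 mm apart.

Request:
send_rows:
  series:
    - [[0.001,0.0002,0],[0,0,0],255]
    - [[0,0,0],[0,0,0],255]
    - [[-0.005,-0.0011,0],[0,0,0],255]
    - [[-0.01,-0.0023,0],[0,0,0],255]
    - [[-0.007,-0.0016,0],[0,0,0],255]
    - [[0,0,0.04],[0,0,0],255]
    - [[0,0,0.04],[0,0,0],255]
    - [[0.02,-0.014,0],[0,0,0],197]
    - [[0.02,-0.014,0],[0,0,0],197]
    - [[0.02,-0.014,0],[0,0,0],197]
    - [[0.0135,-0.009,0],[0,0,0],197]
    - [[0,0,0],[0,0,0],197]

```text
time: 5.65
eef_pos: [0.5684, -0.1764, 0.1237]
tool_rot: [0.001, 0.622, 0.783, 0.0]
wrist_force: [-0.6, 0.1, 0.1]
grip_width: 0.0197
```

```bash
python3 - <<'E'
from h import *
ob=robot.get_obs();print(ob["time"],r(ob["eef_pos"]),ob["eef_pos"][2],ob["wrist_force"],ob["grip_width"])
cv2.imwrite("pics/w3.png",robot.get_image("wrist")[:,:,::-1])
E
```

```text
5.65 [   6.37068245 -212.16951163] 0.12371495835220646 [-0.62076027  0.08269349  0.05397173] 0.019729839537682595
```

View pics/w3.png

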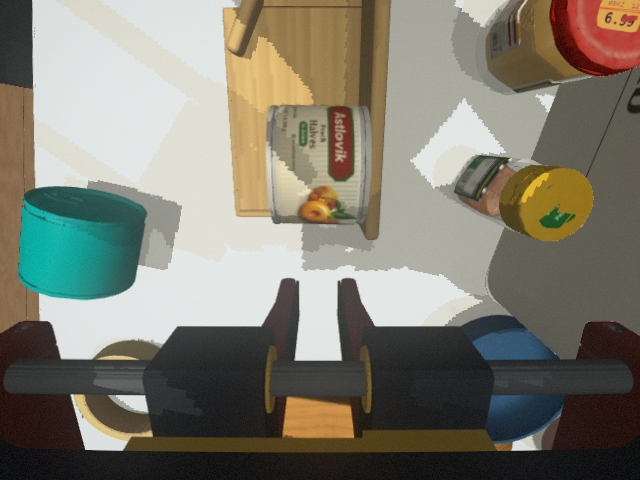

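The tin is square to the wall (268–372, 105–222) and the fingers are clear behind it. Now down and push along the wall.

Request:
send_rows:
  series:
    - [[0,0,-0.035],[0,0,0],197]
    - [[0,0,-0.035],[0,0,0],197]
    - [[0,0,0],[0,0,0],197]
    - [[-0.00136,0.00584,0],[0,0,0],197]
    - [[-0.00136,0.00584,0],[0,0,0],197]
    - [[-0.0009,0.0039,0],[0,0,0],197]
    - [[-0.0009,0.0039,0],[0,0,0],197]
    - [[-0.0009,0.0039,0],[0,0,0],197]
    - [[-0.0009,0.0039,0],[0,0,0],197]
    - [[-0.0009,0.0039,0],[0,0,0],197]
    - [[-0.0009,0.0039,0],[0,0,0],197]
    - [[-0.0009,0.0039,0],[0,0,0],197]
    - [[-0.0009,0.0039,0],[0,0,0],197]
    - [[-0.0009,0.0039,0],[0,0,0],197]
    - [[-0.0009,0.0039,0],[0,0,0],197]
    - [[-0.0009,0.0039,0],[0,0,0],197]
    - [[-0.0009,0.0039,0],[0,0,0],197]
    - [[-0.0009,0.0039,0],[0,0,0],197]
    - [[-0.0009,0.0039,0],[0,0,0],197]

```text
time: 7.6
eef_pos: [0.5513, -0.1084, 0.0536]
tool_rot: [-0.0, 0.622, 0.783, -0.0]
wrist_force: [0.4, 0.3, -0.3]
grip_width: 0.0201
```

```bash
python3 - <<'E'
from h import *
ob=robot.get_obs();print(ob["time"],r(ob["eef_pos"]),ob["eef_pos"][2],ob["wrist_force"],ob["grip_width"])
a=cv2.resize(robot.get_image("top")[180:300,195:405,::-1],(560,320))
b=cv2.resize(robot.get_image("wrist")[:,:,::-1],(373,280))
c=np.zeros((600,560,3),np.uint8);c[:320]=a;c[320:,:373]=b
cv2.imwrite("pics/w4.png",c)
E
```

```text
7.6 [   5.11648577 -141.98961123] 0.053627621691821684 [ 0.42389557  0.2737924  -0.30232563] 0.02014177675537836
```

View pics/w4.png

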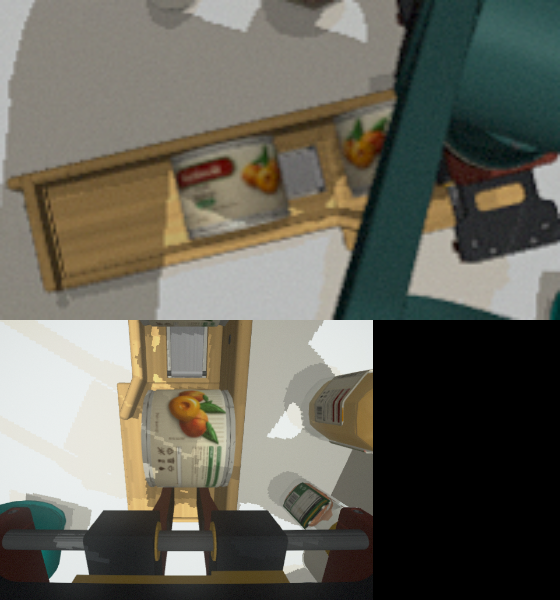

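The tin is rolling (its label has turned) and staying square along the wall. Continuing.

Request:
send_rows:
  series:
    - [[-0.0009,0.0039,0],[0,0,0],197]
    - [[-0.0009,0.0039,0],[0,0,0],197]
    - [[-0.0009,0.0039,0],[0,0,0],197]
    - [[-0.0009,0.0039,0],[0,0,0],197]
    - [[-0.0009,0.0039,0],[0,0,0],197]
    - [[-0.0009,0.0039,0],[0,0,0],197]
    - [[-0.0009,0.0039,0],[0,0,0],197]
    - [[-0.0009,0.0039,0],[0,0,0],197]
    - [[-0.0009,0.0039,0],[0,0,0],197]
    - [[-0.0009,0.0039,0],[0,0,0],197]
    - [[-0.0009,0.0039,0],[0,0,0],197]
    - [[-0.0009,0.0039,0],[0,0,0],197]
    - [[-0.0009,0.0039,0],[0,0,0],197]
    - [[-0.0009,0.0039,0],[0,0,0],197]
    - [[-0.0009,0.0039,0],[0,0,0],197]
    - [[-0.0009,0.0039,0],[0,0,0],197]
    - [[-0.0009,0.0039,0],[0,0,0],197]
    - [[-0.0009,0.0039,0],[0,0,0],197]
    - [[-0.0009,0.0039,0],[0,0,0],197]
    - [[-0.0009,0.0039,0],[0,0,0],197]

```text
time: 9.7
eef_pos: [0.5333, -0.0303, 0.0536]
tool_rot: [-0.0, 0.622, 0.783, -0.0]
wrist_force: [0.5, -0.9, 0.9]
grip_width: 0.0201
```

```bash
python3 - <<'E'
from h import *
ob=robot.get_obs();print(ob["time"],r(ob["eef_pos"]),ob["eef_pos"][2],ob["wrist_force"],ob["grip_width"])
E
```

```text
9.7 [  5.24738079 -61.88620763] 0.053621187552293906 [ 0.54088018 -0.87092897  0.87759914] 0.020103450241360947
```

Request:
send_rows:
  series:
    - [[-0.0009,0.0039,0],[0,0,0],197]
    - [[-0.0009,0.0039,0],[0,0,0],197]
    - [[-0.0009,0.0039,0],[0,0,0],197]
    - [[-0.0009,0.0039,0],[0,0,0],197]
    - [[-0.0009,0.0039,0],[0,0,0],197]
    - [[-0.0009,0.0039,0],[0,0,0],197]
    - [[-0.0009,0.0039,0],[0,0,0],197]
    - [[-0.0009,0.0039,0],[0,0,0],197]
    - [[-0.0009,0.0039,0],[0,0,0],197]
    - [[-0.0009,0.0039,0],[0,0,0],197]
    - [[-0.0009,0.0039,0],[0,0,0],197]
    - [[0,0,0],[0,0,0],197]

```text
time: 10.9
eef_pos: [0.5232, 0.0128, 0.0536]
tool_rot: [-0.0, 0.622, 0.783, -0.0]
wrist_force: [-0.8, 0.8, -0.6]
grip_width: 0.0196
```

```bash
python3 - <<'E'
from h import *
ob=robot.get_obs();print(ob["time"],r(ob["eef_pos"]),ob["eef_pos"][2],ob["wrist_force"],ob["grip_width"])
a=cv2.resize(robot.get_image("top")[180:300,195:405,::-1],(560,320))
b=cv2.resize(robot.get_image("wrist")[:,:,::-1],(373,280))
c=np.zeros((600,560,3),np.uint8);c[:320]=a;c[320:,:373]=b
cv2.imwrite("pics/w5.png",c)
E
```

```text
10.9 [  5.10320422 -17.5749776 ] 0.05356709631858145 [-0.84684056  0.80344403 -0.57090753] 0.019615105286641905
```

View pics/w5.png

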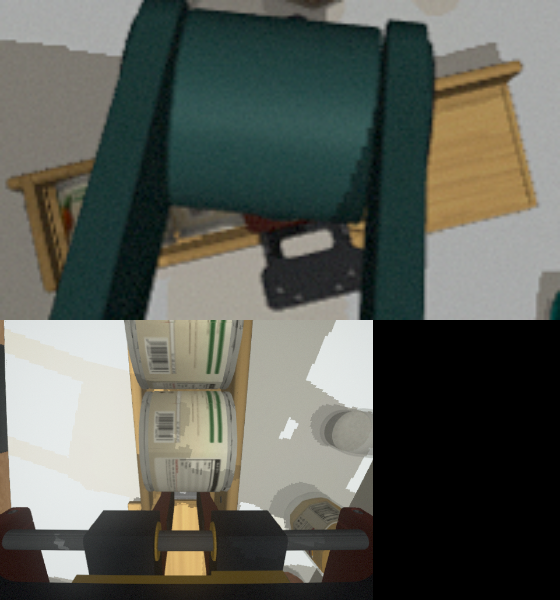

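Both tins are in the lane and touching. By the estimate the new tin's centre is only near y ≈ 30. A further 8 mm gives margin past the tongue and stays short of the hard stop (46).

Request:
send_rows:
  series:
    - [[-0.00045,0.00195,0],[0,0,0],197]
    - [[-0.00045,0.00195,0],[0,0,0],197]
    - [[-0.00045,0.00195,0],[0,0,0],197]
    - [[-0.00045,0.00195,0],[0,0,0],197]
    - [[0,0,0],[0,0,0],197]

```text
time: 11.5
eef_pos: [0.5214, 0.0204, 0.0536]
tool_rot: [-0.0, 0.622, 0.783, -0.0]
wrist_force: [-0.5, -0.3, 1.2]
grip_width: 0.0199
```

Request:
send_rows:
  series:
    - [[-0.00045,0.00195,0],[0,0,0],197]
    - [[0,0,0],[0,0,0],197]
    - [[0,0,0],[0,0,0],197]

```text
time: 11.8
eef_pos: [0.5211, 0.0222, 0.0535]
tool_rot: [-0.0, 0.622, 0.783, -0.0]
wrist_force: [-0.2, 0.1, -0.1]
grip_width: 0.0199
```

The tin is about 12 mm past the catch point. I'll back off slowly so it settles on the tongue, then rise and check.

Request:
send_rows:
  series:
    - [[0.00045,-0.00195,0],[0,0,0],197]
    - [[0.00045,-0.00195,0],[0,0,0],197]
    - [[0.00045,-0.00195,0],[0,0,0],197]
    - [[0.00045,-0.00195,0],[0,0,0],197]
    - [[0.00045,-0.00195,0],[0,0,0],197]
    - [[0.00045,-0.00195,0],[0,0,0],197]
    - [[0.00045,-0.00195,0],[0,0,0],197]
    - [[0.00045,-0.00195,0],[0,0,0],197]
    - [[0.00045,-0.00195,0],[0,0,0],197]
    - [[0.0009,-0.0039,0],[0,0,0],197]
    - [[0.0009,-0.0039,0],[0,0,0],197]
    - [[0.0023,-0.01,0],[0,0,0],197]
    - [[0.0045,-0.0195,0],[0,0,0],197]
    - [[0.0045,-0.0195,0],[0,0,0],197]
    - [[0,0,0.04],[0,0,0],197]
    - [[0,0,0.04],[0,0,0],197]
    - [[0,0,0.04],[0,0,0],197]
    - [[0.009,-0.039,0.02],[0,0,0],197]
    - [[0.009,-0.039,0.02],[0,0,0],197]
    - [[0,0,0],[0,0,0],197]

```text
time: 13.8
eef_pos: [0.5599, -0.136, 0.2172]
tool_rot: [0.004, 0.623, 0.782, 0.0]
wrist_force: [0.4, 0.3, -0.3]
grip_width: 0.0199
```

```bash
python3 - <<'E'
from h import *
ob=robot.get_obs();print(ob["time"],r(ob["eef_pos"]),ob["eef_pos"][2],ob["wrist_force"])
a=cv2.resize(robot.get_image("scene")[180:300,190:420,::-1],(600,313))
w_=robot.get_image("wrist")[:,:,::-1];cv2.imwrite("pics/w6raw.png",w_)
b=cv2.resize(w_,(373,280))
c=np.zeros((593,600,3),np.uint8);c[:313]=a;c[313:,:373]=b
cv2.imwrite("pics/w6.png",c)
E
```

```text
13.8 [   7.25889106 -170.8914197 ] 0.21715671699825703 [ 0.4123057   0.29551223 -0.34760642]
```

View pics/w6.png

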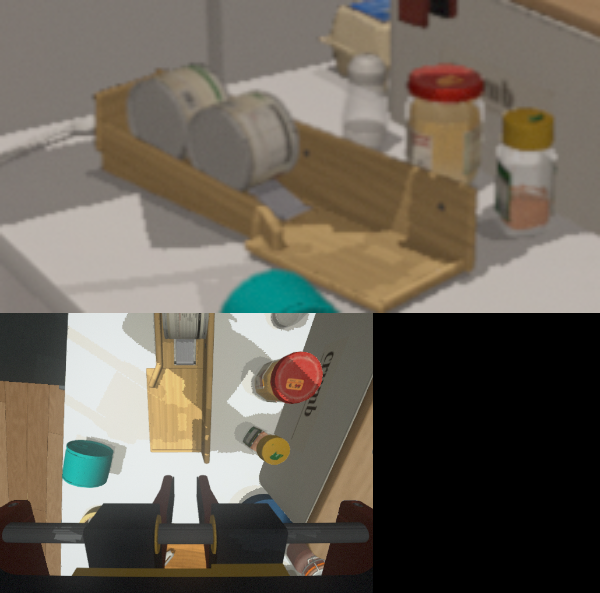

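Both tins lie in the lane, the tongue is up at (280,200), and the jars are upright. I'll let a second pass and confirm the tins are at rest and where the stored tin first leaned.

Request:
send_rows:
  series:
    - [[0.005,-0.02,0.03],[0,0,0],197]
    - [[0,0,0],[0,0,0],197]
    - [[0,0,0],[0,0,0],197]
    - [[0,0,0],[0,0,0],197]
    - [[0,0,0],[0,0,0],197]
    - [[0,0,0],[0,0,0],197]
    - [[0,0,0],[0,0,0],197]
    - [[0,0,0],[0,0,0],197]
    - [[0,0,0],[0,0,0],197]
    - [[0,0,0],[0,0,0],197]

```text
time: 14.9
eef_pos: [0.5615, -0.1504, 0.2436]
tool_rot: [0.0, 0.622, 0.783, -0.0]
wrist_force: [0.3, 0.1, 0.1]
grip_width: 0.0198
```

```bash
python3 - <<'E'
from h import *
t=robot.get_image("top")[:,:,::-1];s=robot.get_image("scene")[:,:,::-1]
s0=cv2.imread("pics/scene0.png")
c=np.zeros((600,800,3),np.uint8)
c[:300,:575]=cv2.resize(s[180:300,190:420],(575,300));c[300:,:525]=cv2.resize(t[180:300,195:405],(525,300))
cv2.imwrite("pics/f.png",c)
# jars: change in scene between start and now
j=np.abs(s.astype(int)-s0)[190:270,318:405].max(2);print("jar diff mean",j.mean(),(j>40).sum())
E
```

```text
jar diff mean 17.582471264367815 1106
```

View pics/f.png

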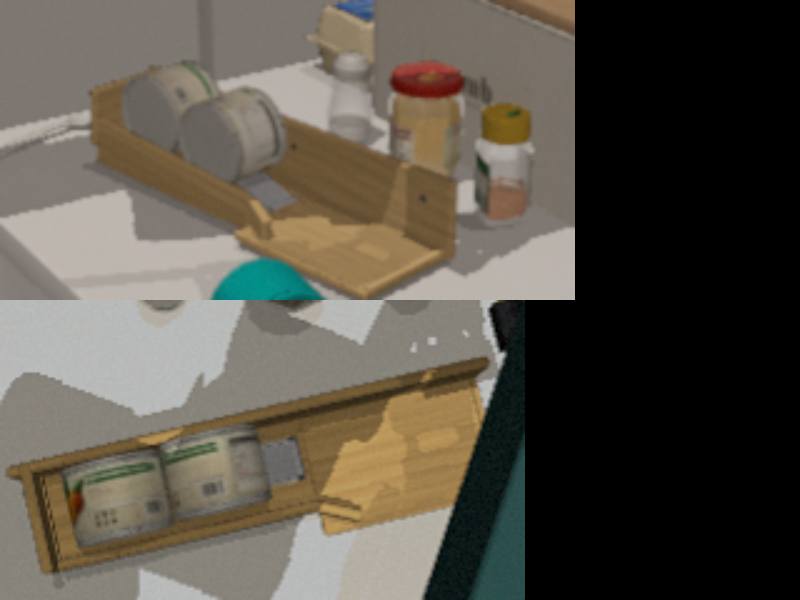

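The final view shows the new tin's front edge at about (298,230)–(302,260) in the top image, where the stored tin originally leaned on the tongue. Handing in.

```bash
python3 -c "
from cell import robot
robot.job_done()"
```

```text
the job is handed in; nothing more can be done
```

The loose tin is loaded: I pushed it square against the back wall and rolled it along the wall over the tongue without picking it up. It pushed the stored tin up the slope. I then backed off slowly so the new tin settled on the tongue, and handed in at about 15 s with the arm clear.

- **Tins and tongue:** about a second after backing clear, the last views show both tins lying in the lane. The new tin's front edge is within 1–2 pixels of where the stored tin first leaned on the tongue. The tongue appears up in front of it.
- **Forces:** the readings at the end of each move peaked at about 6 N, while pressing the tin to the wall. Readings along the roll were about 1 N.
- **Jars and shaker:** they are upright and look unmoved. The before-and-after pixel comparison of that area did differ (mean 17.6, 1106 pixels over threshold). I put that down to the arm's shadow and did not measure their positions a second time.

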